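Stand the kebab spit in its stacking stand

TASK

Take the kebab spit out of the steel pot it is parked in and set it up in the round stacking stand, ready for stacking: its foot goes down through the drip cover's collar into the socket underneath, which is hidden in the dark and rarely under the middle of the collar, so feel about with the foot until it drops in. Leave the spit standing upright with its foot fully home in the socket, keep the pot standing where it is, and do not disturb the other things on the bench.

Things in the scene. Friction and masses are not known exactly. Their poses are not given: they have to be found in the camera images.
- spit_grip (a point): Middle of the spit's square lifting head (22 x 22 mm, 42 mm tall, so 21 mm below the spit's top); x and y are square to the head's flat faces, z up along the spit. The spit is a loose upright steel part, 192 mm tall, about 0.4 kg: below the head a square bar 11 mm wide, then a flat round spiked plate 96 mm across, then the foot. It can tilt in a weak grip when the foot drags.
- spit_foot (a point): Tip of the spit's foot, on its axis, 171 mm below spit_grip; z up along the spit. The foot is round, 15 mm diameter and 74 mm long from the plate's underside to the tip; its last 6 mm taper to a blunt 11 mm tip. At the start the plate lies loosely on the pot's rim and the foot hangs in the pot, its tip 14 mm above the bench.
- collar (a point): Centre of the open top of the stand's collar, 78 mm above the bench; z up. The collar is an upright steel tube in the middle of the drip cover, 48 mm inside and 54 mm outside diameter. Down inside it, 26 mm below its top, lies a flat hard black surface, the top of the block, which fills the whole collar so that the foot can slide about on it.
- stand: The stacking stand, fixed; origin on the bench on the collar's axis. A round dished stainless drip cover, rim 244 mm across and 74 mm high, over a fixed block that has one upright blind round socket: 18 mm diameter, 38 mm deep, floor 14 mm above the bench. The cover fits loosely: the socket's axis lies up to 11 mm sideways of the collar's axis, in any direction.
- pot: Loose round stainless pot with vertical sides and an open top, 76 mm rim diameter, 88 mm tall, 0.3 kg; origin at the centre of its underside, z up. The spit is parked in it.
- jar_a: Bystander: loose spice jar with a red cap, 45 mm diameter, 106 mm tall; origin at its underside.
- jar_b: Bystander: loose spice jar with a red cap and a green label, 45 mm diameter, 106 mm tall; origin at its underside.
- timer: Bystander: loose round white kitchen timer, 68 mm diameter, 50 mm tall; origin at its underside.
- scraper: Bystander: loose dough scraper lying flat, 108 x 152 x 24 mm, steel blade and black grip; origin at the middle of its underside.
- thermometer: Bystander: loose dial probe thermometer lying flat, 46 x 188 x 11 mm; origin at the middle of its underside, y along its length.
Not all that is in view belongs to the job. Of the things that look like the pot, the smallest one is meant.

How it is judged:
At the end, for the whole second after the job is handed in: The spit stands by itself with its foot in the socket to within 6 mm of the floor (tip at least 58 mm below the collar's top and within 15 mm of the collar's axis), upright within 0.12 rad; the pot stands upright within 60 mm of where it was (z of spit_foot in the frame of collar below -0.058 m and horizontal distance between spit_foot and collar below 0.015 m and angle between spit_grip's own z axis and vertical below 0.12 rad and angle between pot's own z axis and vertical below 0.15 rad and distance of pot from where it was at the start of the episode below 0.06 m); the robot touches nothing.
It fails at once if another thing on the bench is moved more than 30 mm (distance of any of jar_a, jar_b, timer, scraper, thermometer from where it was at the start of the episode above 0.03 m).
It also fails if it takes over 72 s, if anything falls off the work surface, if the arm or the gripper's body presses on something with over 40 N, if the wrist force passes 120 N, or if a joint passes its speed limit or range.

ROBOT

A 7-joint arm with a two-finger parallel gripper is mounted at the origin on a cart in front of the work surface, level with it; the furniture and walls round the work are solid. World frame = base frame: x ahead of the robot, y to its left, z up, the work surface at z = 0. Lengths are in m, angles in rad, forces in N, time in s.
With the tool pointing down it reaches from about 0.4 to 0.85 m from the base axis. Payload 10.4 kg.
Tool frame: the origin (TCP) lies at the very end of the fingers, on their centre line; the grasp point (between the pads) lies 19 mm behind it; z points along the fingers, y is the line along which they close (so a half turn about z gives the same grasp; the last joint's range is limited). The gripper opens to 87 mm and grips with 3 to 60 N. Pads are 19 mm wide; open, the fingers measure 117 mm over their backs; the gripper's body (75 mm by 190 mm) begins 51 mm behind the grasp point.
Start: joints at [-1.361, 0.332, -0.065, 1.46, 0.022, 1.35, -0.088], TCP at [0.144, 0.608, 0.184] pointing down, gripper open.
Joint ranges: [-2.6, 2.6], [-0.5, 2.12], [-1.47, 1.34], [0.16, 2.42], [-1.27, 4.41], [0.06, 2.06], [-2.6, 2.6]. Speed limits (rad/s): [2.22, 2.22, 2.79, 2.79, 3.14, 3.14, 3.14].

INTERFACE

Orientations are given as a unit quaternion [x, y, z, w].
In Python, from bench import * gives the robot as it stands.
- The arm moves only by the tool step_arm, never from a script. Its arguments are lists of equal length, an entry for each row: "delta_pos": the shift along the world's x, y, z in units of 25 mm (1.0 is 25 mm), a list of three; "turn": the turn about the world's z in units of 0.12 rad (1.0 is 0.12 rad). In form: {"delta_pos": [[tx, ty, tz], ...], "turn": [turn, ...]}. A call has 1 to 12 rows; each row shifts and turns the commanded pose from where the row before left it; what a row does not reach is not made up. A row lasts 1/10 s, in which the tool goes at most 50 mm and 8.59 degrees, less where a joint would pass 70% of its speed; a pose out of reach is approached as far as the arm can. A call with a number of a shift or a turn outside -1 to 1 is refused whole. A call with a gripper value outside its range is refused whole. "grip" is the closure, from 0 (fully open) to 1 (shut), set as the call begins (left out, the last holds). The fingers move at their own pace and stop on an object; "newtons" is the grip in N (left out, the last holds). Time passes only in rows, so rows that do not move let the fingers close. It gives the time, the measured TCP pose, the force, the opening and the grip force at its end, in the units of the state.
- read_state(): the state, without advancing time (a new reading comes with each control period).
- camera(name): name is "scene" or "side" or "wrist"; returns a dict with "image" (480x640x3 uint8, red, green, blue), "z_map" (480x640 float32, m along the optical axis (not along the pixel's ray), 0 where there is no reading), "mtx" (3x3 intrinsics, pixels), "view" (4x4, takes a point from world to camera coordinates). Camera axes: x right, y up, looking along -z (the intrinsics and any distortion apply to the point x, -y, -z); pixel columns grow to the right and rows downward; lengths in m; the calibration is good to about 2 mm. A picture is of the moment at which its call begins.
- close_job(): hands the job in; it is judged then, once.
The state is a dict: "time": time; "joint_positions": joint angles; "joint_vel": joint speeds; "joint_torque": joint torques, N m; "ee_pos": TCP position; "eef_rot": TCP orientation; "ft_force": force on the tool from outside, world axes, zero at the start; "torque": the same for the moment, N m; "width": finger opening in m; "grip_force": force on a finger pad.
Only numpy, scipy, OpenCV 4.12 (cv2) and the standard library are available. Lean on these libraries where they do the work, as an engineer would, in place of code of your own. Each camera call takes 0.05 s, during which the arm holds its last target. There are 200 camera calls.

## Working session

There is one attempt and no reset: what is moved stays moved. The work goes in short steps, Python scripts to look and compute and a tool call to move; the robot and the scene stay as the last step left them, time stands still between calls to the robot, and variables do not carry over. Pictures are saved under pics/ and viewed, at most 10 in all, crops included, and the job is handed in when it is done.

Besides the shell and the picture viewer there is one more tool, called after "Request:" by a JSON object that holds its "name" and its "arguments". step_arm: Moves the arm, as the interface text tells. Shifts and turns lie within -1 to 1; 1 stands for 25 mm of shift or 0.12 rad of turn. Its arguments: {"type":"object","properties":{"delta_pos":{"type":"array"},"turn":{"type":"array"},"grip":{"type":"number"},"newtons":{"type":"number"}},"required":["delta_pos","turn"]}

```bash
mkdir -p pics; cat > h.py <<'E'
from bench import *
import numpy as np, cv2
def pts(c):
    """world point per pixel from depth"""
    z=c["z_map"]; K=c["mtx"]; v,u=np.mgrid[:480,:640]
    P=np.stack([(u-K[0,2])/K[0,0]*z,-(v-K[1,2])/K[1,1]*z,-z,np.ones_like(z)],-1)
    return (P@np.linalg.inv(c["view"]).T)[...,:3]
def save(c,n): cv2.imwrite(f"pics/{n}.png",c["image"][...,::-1])
E
python3 - <<'E'
from h import *
a=camera("scene");b=camera("side")
np.savez("c0.npz",**{k+"_"+q:v for k,c in(("scene",a),("side",b)) for q,v in c.items() if q in("image","z_map","mtx","view")})
cv2.imwrite("pics/scene0.png",a["image"][...,::-1]);save(b,"side0")
s=read_state();print(s["time"],s["ee_pos"],s["eef_rot"],s["width"],s["ft_force"])
E
```

```text
0.1 [0.14409805 0.60777865 0.18354119] [ 1.16120804e-01  9.93234913e-01 -6.04207998e-04 -3.92136758e-05] 0.08686589281222207 [-0.10554174 -0.66402835 -0.20920302]
```

View pics/scene0.png

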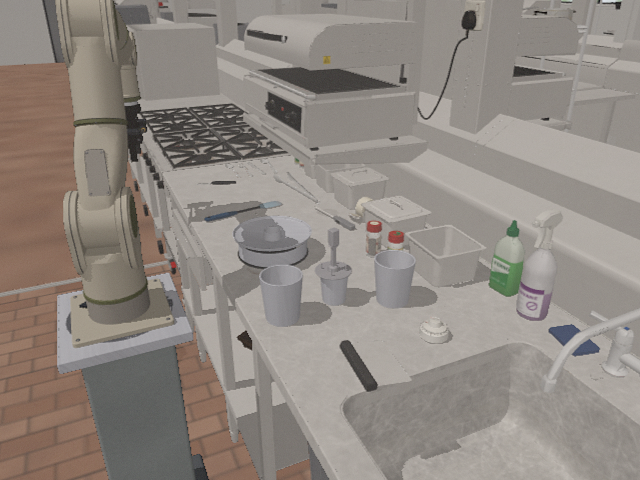

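View pics/side0.png

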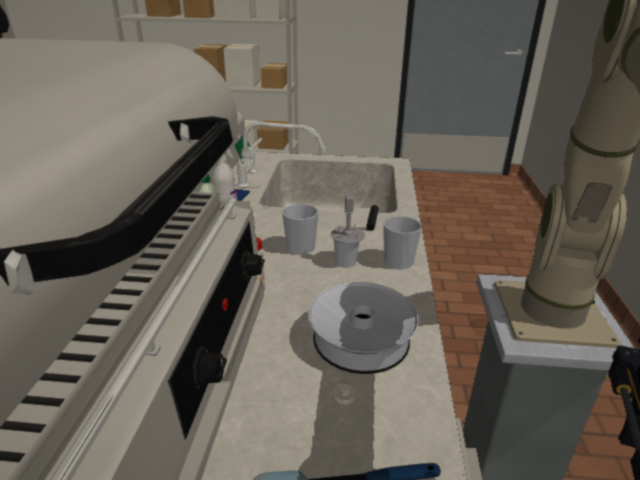

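Pot-like things in the scene view are the tall cup at (282,297), the tall cup at (393,280) and the small pot at (334,285) with the spit in it. The small one is meant. The spit head is at (334,238), and the stand's collar is at about (272,237) in scene and (363,315) in side.

```bash
python3 - <<'E'
from h import *
d=np.load("c0.npz")
C={n:{q:d[n+"_"+q] for q in("image","z_map","mtx","view")} for n in("scene","side")}
A=cv2.resize(C["scene"]["image"][200:310,225:425],(600,330),interpolation=2)
B=cv2.resize(C["side"]["image"][185:375,290:440],(474,600),interpolation=2)[:600]
o=np.zeros((600,800,3),np.uint8);o[:220,:400]=cv2.resize(A,(400,220));o[:506,405:800]=cv2.resize(B,(395,500))[:506] if 0 else np.pad(cv2.resize(B,(395,500)),((0,6),(0,0),(0,0)))
cv2.imwrite("pics/crop0.png",o[...,::-1])
for n in C:
    P=pts(C[n]);z=C[n]["z_map"]
    print(n,"cam",np.linalg.inv(C[n]["view"])[:3,3].round(3))
    R=(np.abs(P[...,0])<1.2)&(z>0)&(P[...,2]>0.02)&(P[...,2]<0.25)
    x0,x1,y0,y1=(325,343,228,262) if n=="scene" else (342,358,192,226)
    for v in range(y0,y1,4):
        print(v,[tuple(P[v,u].round(3)) for u in range(x0,x1,4)])
P=pts(C["side"])
for v in range(285,345,5): print(v,[tuple(P[v,u].round(3)) for u in range(340,390,8)])
E
```

```text
scene cam [-0.    -1.236  0.748]
228 [(np.float64(0.694), np.float64(0.251), np.float64(-0.001)), (np.float64(0.705), np.float64(0.241), np.float64(0.001)), (np.float64(0.521), np.float64(-0.168), np.float64(0.206)), (np.float64(0.733), np.float64(0.236), np.float64(-0.002)), (np.float64(0.739), np.float64(0.218), np.float64(0.004))]
232 [(np.float64(0.678), np.float64(0.216), np.float64(0.001)), (np.float64(0.505), np.float64(-0.177), np.float64(0.201)), (np.float64(0.511), np.float64(-0.188), np.float64(0.205)), (np.float64(0.523), np.float64(-0.186), np.float64(0.202)), (np.float64(0.728), np.float64(0.195), np.float64(0.001))]
236 [(np.float64(0.665), np.float64(0.188), np.float64(0.001)), (np.float64(0.505), np.float64(-0.178), np.float64(0.191)), (np.float64(0.512), np.float64(-0.187), np.float64(0.193)), (np.float64(0.525), np.float64(-0.183), np.float64(0.189)), (np.float64(0.713), np.float64(0.164), np.float64(0.002))]
240 [(np.float64(0.651), np.float64(0.158), np.float64(0.003)), (np.float64(0.505), np.float64(-0.179), np.float64(0.18)), (np.float64(0.51), np.float64(-0.19
[... 8170 characters left out ...]
4(0.478), np.float64(0.202), np.float64(0.054)), (np.float64(0.461), np.float64(0.201), np.float64(0.055)), (np.float64(0.444), np.float64(0.199), np.float64(0.055)), (np.float64(0.427), np.float64(0.198), np.float64(0.056)), (np.float64(0.411), np.float64(0.201), np.float64(0.06))]
340 [(np.float64(0.511), np.float64(0.226), np.float64(0.058)), (np.float64(0.494), np.float64(0.224), np.float64(0.059)), (np.float64(0.478), np.float64(0.224), np.float64(0.06)), (np.float64(0.461), np.float64(0.219), np.float64(0.057)), (np.float64(0.444), np.float64(0.218), np.float64(0.058)), (np.float64(0.428), np.float64(0.219), np.float64(0.061)), (np.float64(0.411), np.float64(0.218), np.float64(0.061))]
```

View pics/crop0.png

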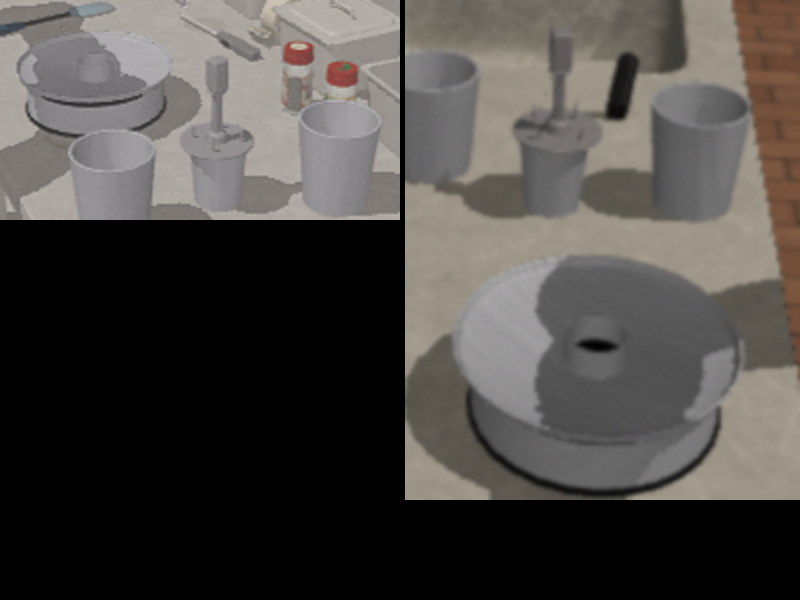

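The crop confirms that the small pot at (334,285) holds the spit and that the dished stand has a dark collar mouth. The estimates are spit at about (0.516, -0.177) and collar at about (0.462, 0.147). I'll head over and look with the wrist camera on the way.

Request:
{"name": "step_arm", "arguments": {"delta_pos": [[0,0,1],[0.2,0,1],[1,-0.5,1],[1,-0.8,1],[1,-0.9,1],[1,-1,0.8],[1,-1,0],[1,-1,0],[1,-1,0],[1,-1,0],[1,-1,0],[1,-1,0]], "turn": [0,0,0,0,-0.7,-1,-1,-1,-1,-1,-1,-1], "grip": 0.3}}

```text
time: 1.3
ee_pos: [0.3999, 0.3769, 0.329]
eef_rot: [0.549, 0.836, -0.0, -0.0]
ft_force: [0.5, 0.2, 1.2]
width: 0.0606
grip_force: 0.0
```

Request:
{"name": "step_arm", "arguments": {"delta_pos": [[1,-1,0],[1,-1,0],[0.8,-1,0],[0,-1,0],[0,-1,0],[0,0,0],[0,0,0],[0,0,0]], "turn": [0,0,0,0,0,0,0,0]}}

```text
time: 2.1
ee_pos: [0.4688, 0.2542, 0.3289]
eef_rot: [0.546, 0.838, -0.0, -0.0]
ft_force: [0.2, -0.4, -0.0]
width: 0.061
grip_force: 0.0
```

```bash
python3 - <<'E'
from h import *
c=camera("wrist");save(c,"w1");np.savez("w1.npz",**c)
V=np.linalg.inv(c["view"]);print("cam",V[:3,3].round(3),"look",(-V[:3,2]).round(2))
s=read_state();print(s["time"],s["ee_pos"],s["joint_positions"],s["width"])
E
```

```text
cam [0.438 0.327 0.529] look [ 0.11 -0.26 -0.96]
2.15 [0.468744   0.25427848 0.32894213] [-0.88585451  0.0840008   0.33001778  1.46422307 -0.02731263  1.598342
 -0.14196435] 0.060847688447961124
```

View pics/w1.png

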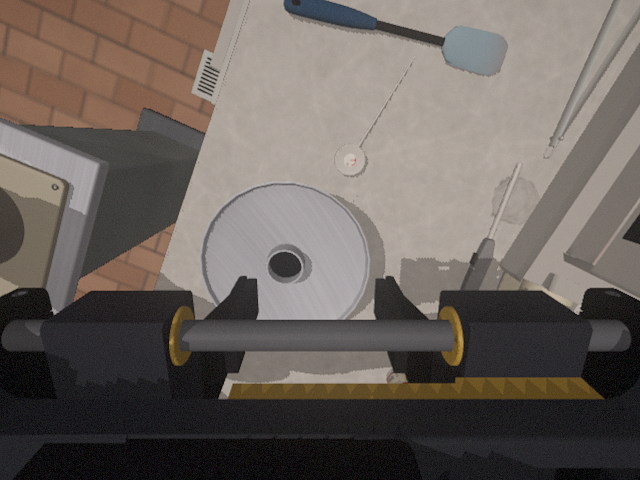

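The wrist view shows the stand's rim centred near (287,262), the collar mouth at (286,264) and the fingers at the bottom. Next I measure the collar.

```bash
python3 - <<'E'
from h import *
c=dict(np.load("w1.npz"));P=pts(c);V=np.linalg.inv(c["view"])
def ray(u,v,h):
    K=c["mtx"];d=V[:3,:3]@np.array([(u-K[0,2])/K[0,0],-(v-K[1,2])/K[1,1],-1]);o=V[:3,3];return o+d*(h-o[2])/d[2]
g=cv2.cvtColor(c["image"],cv2.COLOR_RGB2GRAY)
m=np.zeros_like(g);m[235:292,258:315]=(g[235:292,258:315]<60)
cs,_=cv2.findContours(m,0,2);k=max(cs,key=cv2.contourArea);e=cv2.fitEllipse(k);print("dark",e,ray(*e[0],.052),ray(*e[0],.078))
# depth: collar top pixels
sub=P[235:295,255:318];t=(sub[...,2]>.0745)&(sub[...,2]<.085);q=sub[t]
A=np.c_[2*q[:,:2],np.ones(len(q))];s=np.linalg.lstsq(A,(q[:,:2]**2).sum(1),rcond=None)[0]
print("collar top",len(q),s[:2],np.sqrt(s[2]+s[0]**2+s[1]**2))
# dish rim: outermost points at z ~ .074
sub=P[160:275,180:390];q=sub[(np.abs(sub[...,2]-.073)<.004)&(np.hypot(sub[...,0]-.462,sub[...,1]-.146)>.105)&(np.hypot(sub[...,0]-.462,sub[...,1]-.146)<.14)]
A=np.c_[2*q[:,:2],np.ones(len(q))];s=np.linalg.lstsq(A,(q[:,:2]**2).sum(1),rcond=None)[0]
print("rim",len(q),s[:2],np.sqrt(s[2]+s[0]**2+s[1]**2))
cv2.imwrite("pics/w1c.png",cv2.resize(c["image"][230:300,250:325],(600,560),interpolation=2)[...,::-1])
E
```

```text
dark ((284.9410095214844, 264.271728515625), (23.59052848815918, 29.869579315185547), 102.82970428466797) [0.46748285 0.14398064 0.052     ] [0.46585364 0.15394349 0.078     ]
collar top 254 [0.46656514 0.1489796 ] 0.025294390568013338
rim 906 [0.46654359 0.14895538] 0.11865166417585016
```

View pics/w1c.png

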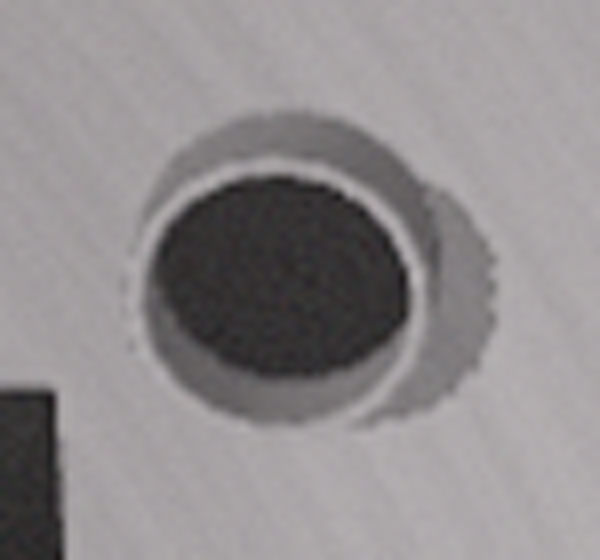

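Request:
{"name": "step_arm", "arguments": {"delta_pos": [[0.5,-1,0],[0.5,-1,0],[0.5,-1,0],[0.4,-1,0],[0,-1,0],[0,-1,0],[0,-1,0],[0,-1,0],[0,-1,0],[0,-1,0],[0,-1,0],[0,-1,0]], "turn": [0,0,0,0,0,0,0,0,0,0,0,0]}}

```text
time: 3.35
ee_pos: [0.5168, -0.0469, 0.3291]
eef_rot: [0.546, 0.838, -0.0, -0.0]
ft_force: [0.3, 0.4, -0.2]
width: 0.061
grip_force: 0.0
```

Request:
{"name": "step_arm", "arguments": {"delta_pos": [[0,-1,0],[0,0,0],[0,0,0],[0,0,0]], "turn": [0,0,0,0]}}

```text
time: 3.75
ee_pos: [0.5169, -0.0702, 0.3291]
eef_rot: [0.546, 0.838, -0.0, -0.0]
ft_force: [0.7, 0.0, -0.5]
width: 0.0612
grip_force: 0.0
```

```bash
python3 - <<'E'
from h import *
c=camera("wrist");save(c,"w2");np.savez("w2.npz",**c)
s=read_state();print(s["time"],s["ee_pos"])
P=pts(c);q=P[...,2];m=(q>.190)&(q<.215)&(np.hypot(P[...,0]-.516,P[...,1]+.177)<.04)
v,u=np.nonzero(m);print(m.sum(),(u.min(),u.max(),v.min(),v.max()) if m.any() else 0)
t=P[m];t=t[np.abs(t[:,2]-.206)<.005]
print(np.median(t,0),t.min(0),t.max(0),cv2.minAreaRect((t[:,:2]*1000).astype(np.float32)))
E
```

```text
3.8 [ 0.51690782 -0.07026428  0.32909152]
450 (np.int64(264), np.int64(287), np.int64(296), np.int64(319))
[ 0.51579426 -0.17430767  0.20559065] [ 0.50488466 -0.18884671  0.20130422] [ 0.5282381  -0.16482915  0.20763298] ((516.8345947265625, -176.5229949951172), (22.023347854614258, 21.25600814819336), 11.297887802124023)
```

View pics/w2.png

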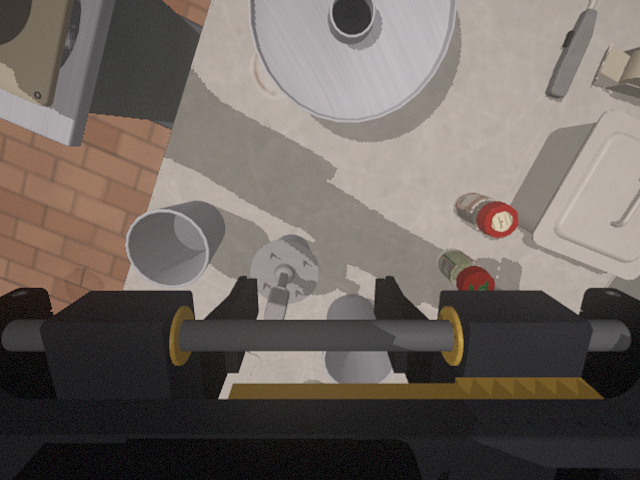

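The wrist view shows the spit head at (277,305), partly behind the gripper rod, with the plate at (285,270). The jars, at (500,220) and (475,280), are well clear. The head's yaw is still uncertain, at 11° or 24°, so I'll check the crop.

```bash
python3 - <<'E'
from h import *
c=dict(np.load("w2.npz"));P=pts(c);V=np.linalg.inv(c["view"])
K=c["mtx"]
for h in(.206,):
  def ray(u,v):
    d=V[:3,:3]@np.array([(u-K[0,2])/K[0,0],-(v-K[1,2])/K[1,1],-1]);o=V[:3,3];return o+d*(h-o[2])/d[2]
  for a,b in(((0,0),(10,0)),((0,0),(0,10))):
    p,q=ray(275+a[0],300+a[1]),ray(275+b[0],300+b[1]);print((q-p)[:2]*100)
cv2.imwrite("pics/w2c.png",cv2.resize(c["image"][260:325,240:320],(800,600)[:2],interpolation=2)[...,::-1])
# side face points below the top: fit the normals
m=(P[...,2]>.168)&(P[...,2]<.2)&(np.hypot(P[...,0]-.516,P[...,1]+.176)<.02);q=P[m];print(len(q))
for w in("scene","side"):
  d=np.load("c0.npz");cc={k:d[w+"_"+k] for k in("z_map","mtx","view")};Q=pts(cc)
  q=Q[(Q[...,2]>.166)&(Q[...,2]<.2)&(np.hypot(Q[...,0]-.516,Q[...,1]+.176)<.022)]
  # best yaw: points lie on square outline of half 11 mm
  best=[]
  for a in np.radians(np.arange(0,90,2)):
    R=np.array([[np.cos(a),np.sin(a)],[-np.sin(a),np.cos(a)]])
    r=min((np.median(np.abs(np.abs((q[:,:2]-[x,y])@R.T).max(1)-.011)),x,y) for x in np.arange(.51,.522,.001) for y in np.arange(-.184,-.170,.001))
    best.append((r[0],round(np.degrees(a)),r[1],r[2]))
  print(w,len(q),sorted(best)[:4])
E
```

```text
[0.95631984 0.42228961]
[ 0.43267187 -1.07836408]
262
scene 134 [(np.float64(0.0009447461300802215), 10, np.float64(0.516), np.float64(-0.176)), (np.float64(0.0009639986975774019), 12, np.float64(0.516), np.float64(-0.176)), (np.float64(0.0009745846150491328), 14, np.float64(0.516), np.float64(-0.177)), (np.float64(0.000986805529594065), 2, np.float64(0.517), np.float64(-0.176))]
side 100 [(np.float64(0.001075490821771009), 18, np.float64(0.518), np.float64(-0.178)), (np.float64(0.0010775435475111903), 22, np.float64(0.518), np.float64(-0.178)), (np.float64(0.0011085373429276417), 16, np.float64(0.518), np.float64(-0.178)), (np.float64(0.0011172642642919726), 14, np.float64(0.518), np.float64(-0.177))]
```

View pics/w2c.png

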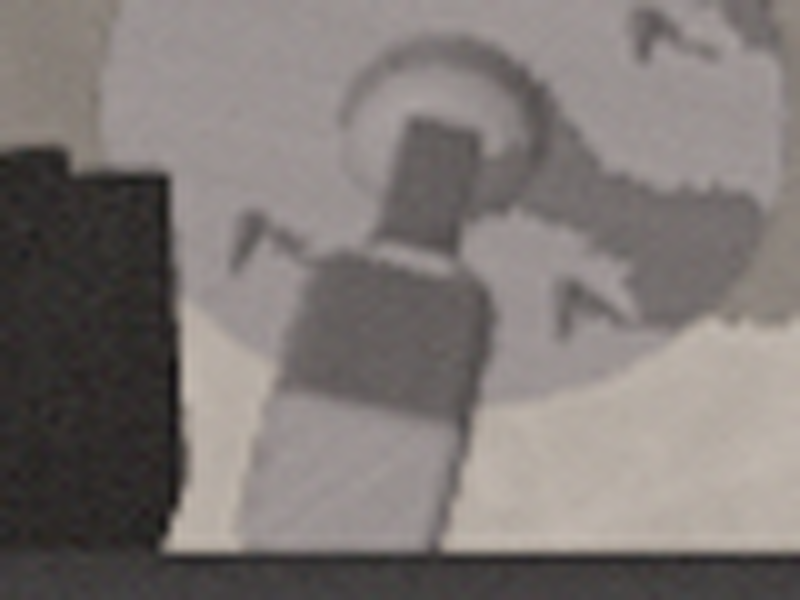

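The front top edge of the head gives a yaw of about 10–11°, with the head at (0.516, -0.177). So I turn -0.22 rad, move over it, descend and grip.

Request:
{"name": "step_arm", "arguments": {"delta_pos": [[0,-1,0],[0,-1,0],[0,-1,0],[0,-1,0],[0,-0.25,0],[0,0,-1],[0,0,-1],[0,0,-1],[0,0,-1],[0,0,-1],[0,0,-1],[0,0,-0.5]], "turn": [-0.9,-1,0,0,0,0,0,0,0,0,0,0]}}

```text
time: 5.0
ee_pos: [0.5162, -0.1762, 0.1647]
eef_rot: [0.638, 0.77, -0.0, -0.001]
ft_force: [-0.5, -0.1, 0.6]
width: 0.0609
grip_force: 0.0
```

Request:
{"name": "step_arm", "arguments": {"delta_pos": [[0,0,0],[0,0,0],[0,0,0],[0,0,0],[0,0,0],[0,0,0],[0,0,0],[0,0,0]], "turn": [0,0,0,0,0,0,0,0], "grip": 1, "newtons": 45}}

```text
time: 5.8
ee_pos: [0.5177, -0.1789, 0.169]
eef_rot: [0.639, 0.77, 0.001, 0.001]
ft_force: [-4.9, -0.6, 18.1]
width: 0.0054
grip_force: 9.1
```

The width of 5 mm is not the 22 mm head, so I'll look.

```bash
python3 - <<'E'
from h import *
a=camera("scene");b=camera("side");w=camera("wrist")
o=np.zeros((600,800,3),np.uint8)
o[:300,:400]=cv2.resize(a["image"][170:320,240:440],(400,300));o[:300,400:]=cv2.resize(b["image"][150:300,250:450],(400,300));o[300:,:400]=cv2.resize(w["image"],(400,300))
cv2.imwrite("pics/chk.png",o[...,::-1]);s=read_state();print(s["time"],s["ee_pos"],s["width"],s["grip_force"],s["ft_force"],s["torque"])
E
```

```text
5.95 [ 0.5179111  -0.17910789  0.1692885 ] 0.0015211737902553568 9.409104846417904 [-3.97751295 -0.89039821 17.93800646] [-0.17962328  0.94017854 -0.00767777]
```

View pics/chk.png

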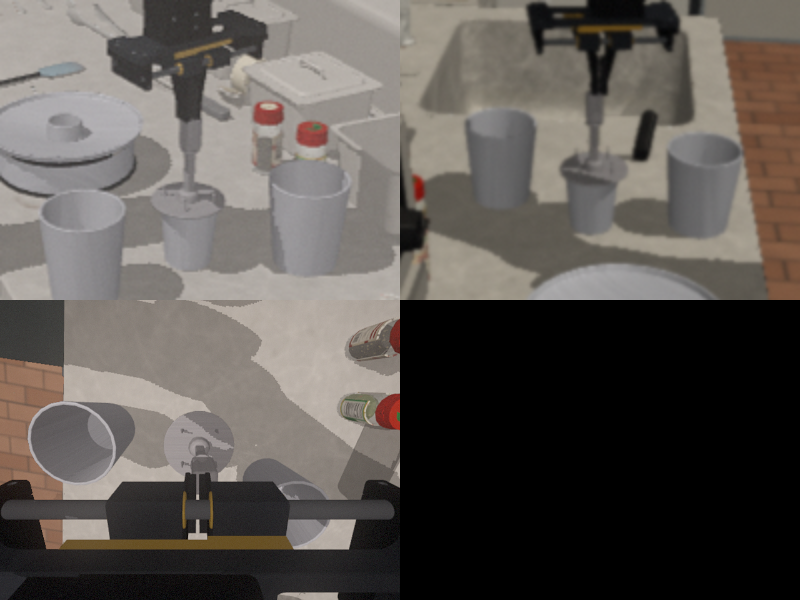

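The fingers have shut and the head has slipped out on the +y side; the spit is still standing in the pot. I'll measure where the head is now.

```bash
python3 - <<'E'
from h import *
c=camera("wrist");a=camera("scene");b=camera("side")
for n,k in(("w",c),("scene",a),("side",b)):
  P=pts(k)
  for lo,hi in((.09,.11),(.11,.14),(.14,.155),(.155,.17),(.17,.185),(.185,.2),(.2,.215)):
    m=(P[...,2]>lo)&(P[...,2]<hi)&(np.hypot(P[...,0]-.516,P[...,1]+.172)<.035)
    m&=(k["image"].min(-1)>75)
    q=P[m]
    if len(q)>5: print(n,lo,len(q),np.median(q,0).round(4),np.percentile(q,5,0)[:2].round(3),np.percentile(q,95,0)[:2].round(3))
v,u=np.nonzero((pts(c)[...,2]>.1)&(np.hypot(pts(c)[...,0]-.516,pts(c)[...,1]+.172)<.04));print(u.min(),u.max(),v.min(),v.max())
o=np.zeros((600,800,3),np.uint8)
o[:,:400]=cv2.resize(a["image"][190:280,305:365],(400,600),interpolation=2);o[:,400:]=cv2.resize(b["image"][160:250,318:378],(400,600),interpolation=2)
cv2.imwrite("pics/chk2.png",o[...,::-1]);s=read_state();print(s["time"],s["ee_pos"],s["eef_rot"],s["ft_force"])
E
```

```text
w 0.09 4552 [ 0.5115 -0.1665  0.0933] [ 0.487 -0.196] [ 0.545 -0.143]
w 0.11 181 [ 0.5197 -0.1718  0.1261] [ 0.503 -0.176] [ 0.525 -0.171]
w 0.14 18 [ 0.5181 -0.1722  0.1418] [ 0.516 -0.173] [ 0.525 -0.171]
w 0.155 145 [ 0.5198 -0.1663  0.165 ] [ 0.511 -0.18 ] [ 0.528 -0.165]
w 0.17 290 [ 0.5209 -0.1663  0.1779] [ 0.512 -0.169] [ 0.53  -0.165]
w 0.185 379 [ 0.5213 -0.1663  0.1928] [ 0.512 -0.169] [ 0.531 -0.165]
w 0.2 513 [ 0.5255 -0.1678  0.2056] [ 0.514 -0.18 ] [ 0.533 -0.165]
scene 0.09 253 [ 0.5115 -0.1806  0.0952] [ 0.488 -0.201] [ 0.545 -0.145]
scene 0.11 64 [ 0.5181 -0.18    0.1252] [ 0.514 -0.185] [ 0.527 -0.174]
scene 0.14 31 [ 0.5173 -0.1821  0.1478] [ 0.515 -0.185] [ 0.526 -0.173]
scene 0.155 33 [ 0.5181 -0.1835  0.1654] [ 0.512 -0.191] [ 0.53  -0.174]
scene 0.17 60 [ 0.5158 -0.1859  0.1771] [ 0.511 -0.19 ] [ 0.532 -0.172]
scene 0.185 66 [ 0.5178 -0.1852  0.1931] [ 0.512 -0.191] [ 0.533 -0.171]
scene 0.2 41 [ 0.5181 -0.1852  0.2046] [ 0.507 -0.19 ] [ 0.534 -0.172]
side 0.09 207 [ 0.5115 -0.1672  0.0941] [ 0.487 -0.198] [ 0.541 -0.148]
side 0.11 50 [ 0.5219 -0.1731  0.1259] [ 0.516 -0.18 ] [ 0.528 -0.17 ]
side 0.14 24 [ 0.5228 -0.1733  0.1482] [ 0.517 -0.179] [ 0.529 -0.17 ]
side 0.155 29 [ 0.5233 -0.1685  0.1647] [ 0.514 -0.176] [ 0.534 -0.164]
side 0.17 46 [ 0.5235 -0.1667  0.1776] [ 0.513 -0.177] [ 0.535 -0.163]
side 0.185 45 [ 0.5244 -0.1666  0.1926] [ 0.514 -0.174] [ 0.535 -0.162]
side 0.2 19 [ 0.5298 -0.1677  0.2027] [ 0.514 -0.183] [ 0.536 -0.165]
98 515 208 479
6.1 [ 0.5180161  -0.17912596  0.16940093] [0.63864573 0.76949813 0.00106303 0.00176697] [-4.34697952  0.36809355 18.21875935]
```

View pics/chk2.png

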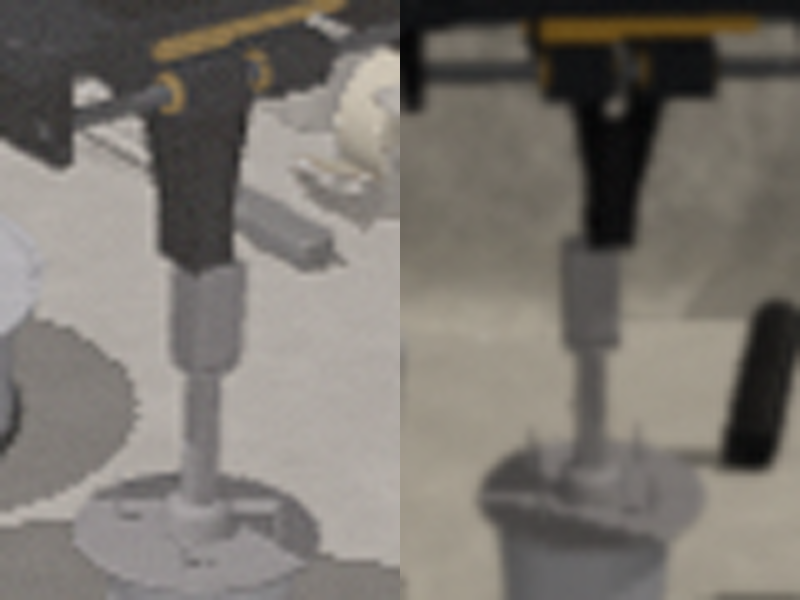

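The fingertips are pressing on the head's top, at about z = 0.206 in the images, while the reported TCP z is 0.169. So the reading or the fingertip model is off by about 37 mm. I'll lift off, open slightly and measure the fingertips directly.

Request:
{"name": "step_arm", "arguments": {"delta_pos": [[0,0,0.5],[0,0,1],[0,0,1],[0,0,0],[0,0,0],[0,0,0]], "turn": [0,0,0,0,0,0], "grip": 1}}

```text
time: 6.7
ee_pos: [0.5163, -0.1778, 0.2285]
eef_rot: [0.638, 0.77, -0.0, -0.001]
ft_force: [-1.0, -0.8, 0.7]
width: 0.0006
grip_force: 0.0
```

```bash
python3 - <<'E'
from h import *
s=read_state();print(s["time"],s["ee_pos"],s["eef_rot"],s["width"],s["ft_force"])
for n in("scene","side","wrist"):
  k=camera(n);P=pts(k);g=k["image"].max(-1)
  m=(k["z_map"]>0)&(np.hypot(P[...,0]-.518,P[...,1]+.179)<.05)&(P[...,2]>.21)&(g<75)
  q=P[m];zmin=np.percentile(q[:,2],1);t=q[q[:,2]<.26]
  print(n,len(q),"zmin",q[:,2].min(),zmin,"tip",np.median(t,0),np.percentile(t,5,0),np.percentile(t,95,0))
  h=P[(P[...,2]>.165)&(P[...,2]<.2)&(np.hypot(P[...,0]-.516,P[...,1]+.176)<.03)&(k["z_map"]>0)]
  print("  head",len(h),np.median(h,0),np.percentile(h,3,0),np.percentile(h,97,0))
  if n=="scene": o=cv2.resize(k["image"][180:280,300:370],(400,570),interpolation=2)
  if n=="side": o=np.hstack([o,cv2.resize(k["image"][150:250,315:385],(400,570),interpolation=2)])
cv2.imwrite("pics/chk3.png",o[...,::-1])
E
```

```text
6.7 [ 0.51627353 -0.17782406  0.22850829] [ 6.38333565e-01  7.69759654e-01 -2.48762588e-04 -5.22515368e-04] 0.0005602410546164983 [-0.97560265 -0.80501232  0.71996004]
  return _methods._mean(a, axis=axis, dtype=dtype,
  ret = um.true_divide(
Traceback (most recent call last):
IndexError: index -1 is out of bounds for axis 0 with size 0
```

```bash
python3 - <<'E'
from h import *
for n in("scene","side"):
  k=camera(n);P=pts(k);g=k["image"].max(-1)
  ok=(k["z_map"]>0)&(np.hypot(P[...,0]-.518,P[...,1]+.179)<.06)
  np.savez("k_"+n,**k)
  for lo in np.arange(.15,.36,.015):
    m=ok&(P[...,2]>lo)&(P[...,2]<=lo+.015)
    q=P[m]
    if len(q)>4: print(n,round(lo,3),len(q),"gray",np.median(g[m]),np.median(q,0)[:2].round(4),np.percentile(q,4,0)[:2].round(3),np.percentile(q,96,0)[:2].round(3))
E
```

```text
scene 0.15 33 gray 122.0 [ 0.512  -0.1831] [ 0.505 -0.188] [ 0.523 -0.172]
scene 0.165 55 gray 125.0 [ 0.5104 -0.1862] [ 0.504 -0.19 ] [ 0.527 -0.175]
scene 0.18 59 gray 125.0 [ 0.5116 -0.1858] [ 0.504 -0.191] [ 0.526 -0.173]
scene 0.195 76 gray 122.0 [ 0.5125 -0.1848] [ 0.505 -0.191] [ 0.525 -0.169]
scene 0.255 11 gray 99.0 [ 0.5141 -0.1862] [ 0.507 -0.189] [ 0.525 -0.18 ]
scene 0.27 61 gray 63.0 [ 0.5101 -0.1847] [ 0.505 -0.19 ] [ 0.524 -0.17 ]
scene 0.285 63 gray 64.0 [ 0.5115 -0.1853] [ 0.504 -0.191] [ 0.525 -0.17 ]
scene 0.3 78 gray 61.0 [ 0.5104 -0.1853] [ 0.5   -0.192] [ 0.528 -0.171]
scene 0.315 88 gray 59.0 [ 0.511 -0.186] [ 0.498 -0.192] [ 0.531 -0.174]
scene 0.33 57 gray 65.0 [ 0.4993 -0.2062] [ 0.48  -0.219] [ 0.55  -0.165]
scene 0.345 252 gray 65.0 [ 0.5084 -0.2103] [ 0.479 -0.22 ] [ 0.566 -0.176]
side 0.15 24 gray 94.5 [ 0.5189 -0.1708] [ 0.509 -0.18 ] [ 0.529 -0.167]
side 0.165 44 gray 92.0 [ 0.5167 -0.1671] [ 0.507 -0.175] [ 0.527 -0.162]
side 0.18 40 gray 86.0 [ 0.5162 -0.167 ] [ 0.506 -0.173] [ 0.527 -0.163]
side 0.195 60 gray 86.0 [ 0.5171 -0.1689] [ 0.506 -0.186] [ 0.527 -0.163]
side 0.255 10 gray 52.5 [ 0.5167 -0.1694] [ 0.507 -0.171] [ 0.524 -0.168]
side 0.27 47 gray 17.0 [ 0.5147 -0.1685] [ 0.507 -0.173] [ 0.525 -0.164]
side 0.285 48 gray 16.0 [ 0.5153 -0.1677] [ 0.505 -0.177] [ 0.526 -0.162]
side 0.3 65 gray 15.0 [ 0.5158 -0.1676] [ 0.503 -0.179] [ 0.529 -0.163]
side 0.315 61 gray 14.0 [ 0.5119 -0.1679] [ 0.5   -0.183] [ 0.531 -0.161]
side 0.33 62 gray 29.5 [ 0.5144 -0.1437] [ 0.482 -0.186] [ 0.548 -0.135]
side 0.345 251 gray 31.0 [ 0.5165 -0.144 ] [ 0.472 -0.193] [ 0.565 -0.135]
```

The head is back upright at (0.516, -0.177). The closed fingertips are really at z ≈ 0.267 with ee_z at 0.2285, so the tips sit 38 mm above the reported TCP, while xy agrees. To grasp, I therefore need to report about 0.128. I'll open, descend 100 mm and close.

Request:
{"name": "step_arm", "arguments": {"delta_pos": [[0,0,0],[0,0,0],[0,0,0],[0,0,0],[0,0,-0.5],[0,0,-1],[0,0,-1],[0,0,-1],[0,0,-0.5],[0,0,0],[0,0,0]], "turn": [0,0,0,0,0,0,0,0,0,0,0], "grip": 0.35}}

```text
time: 7.95
ee_pos: [0.5169, -0.1783, 0.1298]
eef_rot: [0.638, 0.77, 0.0, 0.0]
ft_force: [1.6, -0.3, 0.0]
width: 0.0564
grip_force: 0.0
```

Request:
{"name": "step_arm", "arguments": {"delta_pos": [[0,0,0],[0,0,0],[0,0,0],[0,0,0],[0,0,0],[0,0,0]], "turn": [0,0,0,0,0,0], "grip": 1, "newtons": 50}}

```text
time: 8.55
ee_pos: [0.5167, -0.1781, 0.1294]
eef_rot: [0.638, 0.77, 0.0, 0.0]
ft_force: [-0.0, -0.5, 0.3]
width: 0.0215
grip_force: 49.9
```

The grip is solid at 21.5 mm and 50 N. I'll lift 120 mm and carry it to above the collar.

Request:
{"name": "step_arm", "arguments": {"delta_pos": [[0,0,0.3],[0,0,0.5],[0,0,0.8],[0,0,0.8],[0,0,0.8],[0,0,0.8],[0,0,0.8],[0,0,0],[0,0,0]], "turn": [0,0,0,0,0,0,0,0,0]}}

```text
time: 9.45
ee_pos: [0.5166, -0.1781, 0.2492]
eef_rot: [0.638, 0.77, 0.0, 0.0]
ft_force: [-0.0, 0.9, -5.3]
width: 0.0218
grip_force: 49.9
```

Request:
{"name": "step_arm", "arguments": {"delta_pos": [[0,0.5,0],[-0.2,1,0],[-0.2,1,0],[-0.2,1,0],[-0.2,1,0],[-0.2,1,0],[-0.2,1,0],[-0.2,1,0],[-0.2,1,0],[-0.2,1,0],[-0.2,1,0],[0,1,0]], "turn": [0,0,0,0,0,0,0,0,0,0,0,0]}}

```text
time: 10.65
ee_pos: [0.4651, 0.1111, 0.2483]
eef_rot: [0.638, 0.77, -0.001, -0.0]
ft_force: [1.2, -0.6, -4.6]
width: 0.0216
grip_force: 49.9
```

Request:
{"name": "step_arm", "arguments": {"delta_pos": [[0,1,0],[0,0.5,0],[0,0,0],[0,0,0],[0,0,0],[0,0,0]], "turn": [0,0,0,0,0,0]}}

```text
time: 11.25
ee_pos: [0.4668, 0.1459, 0.2493]
eef_rot: [0.639, 0.769, 0.0, 0.0]
ft_force: [0.2, -0.5, -4.4]
width: 0.0217
grip_force: 49.9
```

```bash
python3 - <<'E'
from h import *
s=read_state();print(s["time"],s["ee_pos"],s["eef_rot"],s["width"],s["grip_force"],s["ft_force"],s["torque"])
def circ(q):
  A=np.c_[2*q[:,:2],np.ones(len(q))];t=np.linalg.lstsq(A,(q[:,:2]**2).sum(1),rcond=None)[0];return t[:2],np.sqrt(t[2]+t[0]**2+t[1]**2)
e=s["ee_pos"]
for n in("scene","side"):
  k=camera(n);P=pts(k);ok=(k["z_map"]>0)&(np.hypot(P[...,0]-e[0],P[...,1]-e[1])<.06)
  np.savez("g_"+n,**k)
  for lo,hi in((.125,.14),(.14,.155),(.155,.17),(.17,.185),(.185,.2),(.2,.215),(.215,.245),(.245,.262)):
    q=P[ok&(P[...,2]>lo)&(P[...,2]<hi)]
    if len(q)>4: print(n,lo,len(q),np.median(q,0).round(4),np.percentile(q,4,0)[:2].round(3),np.percentile(q,96,0)[:2].round(3))
k=dict(np.load("g_scene.npz"));P=pts(k);q=P[(k["z_map"]>0)&(np.hypot(P[...,0]-.516,P[...,1]+.177)<.06)&(P[...,2]>.075)&(P[...,2]<.1)]
print("pot rim",len(q),circ(q))
E
```

```text
11.25 [0.46680885 0.14586027 0.24929981] [6.39029476e-01 7.69182245e-01 4.42942943e-05 3.81378993e-05] 0.021653699735912094 49.877223847433925 [ 0.20223404 -0.54704637 -4.36910182] [-0.04348415 -0.01330713 -0.03494075]
scene 0.125 5 [0.4662 0.1444 0.1384] [0.46  0.139] [0.471 0.147]
scene 0.14 22 [0.4654 0.1421 0.1487] [0.459 0.137] [0.472 0.147]
scene 0.155 23 [0.4657 0.1428 0.1624] [0.459 0.136] [0.472 0.148]
scene 0.17 26 [0.4624 0.1404 0.1784] [0.458 0.137] [0.469 0.149]
scene 0.185 12 [0.4638 0.1428 0.1894] [0.459 0.136] [0.47  0.147]
scene 0.2 240 [0.4596 0.1326 0.2129] [0.423 0.101] [0.507 0.183]
scene 0.215 104 [0.4634 0.1402 0.2229] [0.438 0.119] [0.492 0.168]
scene 0.245 26 [0.464  0.1437 0.2537] [0.459 0.137] [0.471 0.151]
side 0.125 10 [0.4658 0.1516 0.1373] [0.461 0.149] [0.47  0.154]
side 0.14 40 [0.4677 0.1526 0.1469] [0.461 0.148] [0.474 0.156]
side 0.155 40 [0.4664 0.1519 0.1627] [0.46  0.148] [0.474 0.155]
side 0.17 30 [0.4679 0.1521 0.175 ] [0.461 0.148] [0.473 0.155]
side 0.2 772 [0.4664 0.1573 0.2118] [0.426 0.11 ] [0.508 0.191]
side 0.215 175 [0.468  0.1529 0.2238] [0.442 0.128] [0.493 0.173]
side 0.245 43 [0.4669 0.1516 0.2534] [0.461 0.148] [0.472 0.155]
pot rim 299 (array([ 0.51852396, -0.17668229]), np.float64(0.03586663885283857))
```

The spit is vertical, with the foot tip at ee_z − 0.1155 and centred within about 3 mm. The pot stayed in place. I'll lower it into the collar until it touches.

Request:
{"name": "step_arm", "arguments": {"delta_pos": [[0,0.1,-0.5],[0,0,-1],[0,0,-1],[0,0,-0.5],[0,0,0],[0,0,0]], "turn": [0,0,0,0,0,0], "newtons": 60}}

```text
time: 11.95
ee_pos: [0.467, 0.1496, 0.1749]
eef_rot: [0.638, 0.77, 0.0, 0.0]
ft_force: [0.3, 0.3, -3.2]
width: 0.0216
grip_force: 59.9
```

Request:
{"name": "step_arm", "arguments": {"delta_pos": [[0,0,-0.1],[0,0,-0.1],[0,0,-0.1],[0,0,0],[0,0,0]], "turn": [0,0,0,0,0]}}

```text
time: 12.45
ee_pos: [0.4667, 0.1494, 0.1669]
eef_rot: [0.638, 0.77, 0.0, 0.0]
ft_force: [0.2, -0.2, -3.5]
width: 0.0217
grip_force: 59.9
```

Request:
{"name": "step_arm", "arguments": {"delta_pos": [[0,0,-0.08],[0,0,-0.04],[0,0,0],[0,0,0]], "turn": [0,0,0,0]}}

```text
time: 12.85
ee_pos: [0.4668, 0.1497, 0.1638]
eef_rot: [0.638, 0.77, 0.0, 0.0]
ft_force: [0.3, 1.9, -5.5]
width: 0.0217
grip_force: 59.9
```

Request:
{"name": "step_arm", "arguments": {"delta_pos": [[0,0,-0.1],[0,0,-0.1],[0,0,0],[0,0,0]], "turn": [0,0,0,0]}}

```text
time: 13.25
ee_pos: [0.4667, 0.1499, 0.1586]
eef_rot: [0.638, 0.77, 0.0, -0.0]
ft_force: [0.6, 5.2, -6.6]
width: 0.0216
grip_force: 59.9
```

It's already below the block's top, with the tip at about 0.043, and there is a +y side force. The foot seems to be in the socket, which lies to +y. I'll ease +y and continue down.

Request:
{"name": "step_arm", "arguments": {"delta_pos": [[0,0.06,0],[0,0.04,-0.1],[0,0,-0.1],[0,0,-0.1],[0,0,0],[0,0,0]], "turn": [0,0,0,0,0,0]}}

```text
time: 13.85
ee_pos: [0.4665, 0.1516, 0.1511]
eef_rot: [0.638, 0.77, -0.0, -0.0]
ft_force: [0.4, 0.5, -5.0]
width: 0.0217
grip_force: 59.9
```

Request:
{"name": "step_arm", "arguments": {"delta_pos": [[0,0,-0.2],[0,0,-0.2],[0,0,-0.2],[0,0,-0.1],[0,0,0],[0,0,0]], "turn": [0,0,0,0,0,0]}}

```text
time: 14.45
ee_pos: [0.4667, 0.1519, 0.1338]
eef_rot: [0.638, 0.77, -0.0, 0.0]
ft_force: [0.7, 1.1, -4.6]
width: 0.0218
grip_force: 59.9
```

Request:
{"name": "step_arm", "arguments": {"delta_pos": [[0,0,-0.1],[0,0,-0.1],[0,0,-0.1],[0,0,0],[0,0,0]], "turn": [0,0,0,0,0]}}

```text
time: 14.95
ee_pos: [0.4678, 0.1524, 0.1289]
eef_rot: [0.638, 0.77, 0.002, 0.0]
ft_force: [-4.5, -1.8, 20.0]
width: 0.0217
grip_force: 60.0
```

The foot is on the floor: ee_z is 0.129 as predicted, with a 20 N reaction. I'll relieve the push, open and retreat.

Request:
{"name": "step_arm", "arguments": {"delta_pos": [[0,0,0.1],[0,0,0],[0,0,0]], "turn": [0,0,0]}}

```text
time: 15.25
ee_pos: [0.467, 0.1521, 0.129]
eef_rot: [0.638, 0.77, 0.0, 0.0]
ft_force: [-0.4, -0.4, 2.4]
width: 0.0216
grip_force: 59.9
```

Request:
{"name": "step_arm", "arguments": {"delta_pos": [[0,0,0],[0,0,0],[0,0,0],[0,0,0],[0,0,0],[0,0,0.4],[0,0,0.8],[0,0,1],[0,0,1],[0,0,1],[0,0,1],[0,0,1]], "turn": [0,0,0,0,0,0,0,0,0,0,0,0], "grip": 0.3}}

```text
time: 16.45
ee_pos: [0.4666, 0.1518, 0.2857]
eef_rot: [0.638, 0.77, 0.0, 0.0]
ft_force: [-0.1, 0.4, 0.0]
width: 0.061
grip_force: 0.0
```

```bash
python3 - <<'E'
from h import *
s=read_state();print(s["time"],s["ee_pos"],s["width"],s["ft_force"])
for n in("scene","side"):
  k=camera(n);P=pts(k)
  for lo,hi in((.085,.105),(.11,.14),(.165,.2),(.2,.215)):
    q=P[(k["z_map"]>0)&(np.hypot(P[...,0]-.4675,P[...,1]-.152)<.06)&(P[...,2]>lo)&(P[...,2]<hi)]
    print(n,lo,len(q),q.max(0).round(3) if len(q) else 0,np.median(q,0).round(4) if len(q) else 0)
  if n=="scene": o=cv2.resize(k["image"][170:320,200:400],(400,300))
  else: o=np.hstack([o,cv2.resize(k["image"][180:380,250:450],(300,300))])
cv2.imwrite("pics/end.png",o[...,::-1])
E
```

```text
16.45 [0.46659065 0.15178898 0.28568456] 0.06100621322322683 [-0.06199738  0.41468295  0.02374429]
scene 0.085 319 [0.512 0.197 0.105] [0.4611 0.1418 0.0933]
scene 0.11 41 [0.49  0.171 0.14 ] [0.464  0.1492 0.1261]
scene 0.165 107 [0.479 0.163 0.2  ] [0.4632 0.1439 0.1843]
scene 0.2 34 [0.477 0.163 0.209] [0.4637 0.1462 0.2061]
side 0.085 895 [0.515 0.201 0.105] [0.467  0.1623 0.0918]
side 0.11 68 [0.473 0.16  0.14 ] [0.4675 0.1566 0.124 ]
side 0.165 163 [0.479 0.167 0.2  ] [0.4671 0.1626 0.1827]
side 0.2 83 [0.479 0.167 0.208] [0.4683 0.1567 0.205 ]
```

View pics/end.png

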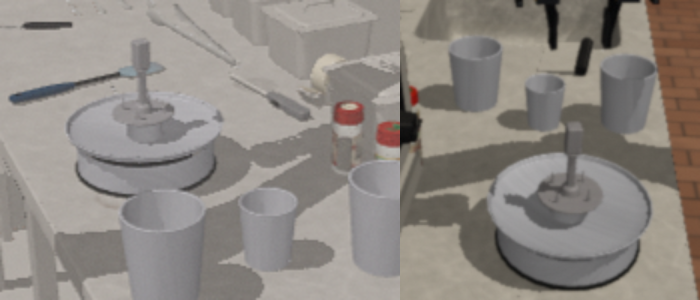

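The picture shows the spit upright in the stand at (140,95), with its top at 0.206 as it should be with the foot home. The small pot stands upright at (268,230), and the gripper is clear.

```bash
python3 -c "
from bench import *
print(close_job())"
```

```text
the job is handed in; nothing more can be done
None
```

The job is handed in: the spit stands upright in the stand with its foot home in the socket, the pot is upright in its place, and the arm is clear at about 16.5 s; on the first grasp the fingers closed on top of the head and slipped off, because the fingertips sat about 38 mm above the reported TCP, and the second grasp held.

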